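# Dot-punch an identity plate on a floating anvil

### The job

Take the slim dot punch from its stand and press its tip upright onto the small plate in the marking nest, inside the scribed ring, with an even push of about 12 N (at least 8, at most 16) for a good second and a half, never dragging the plate sideways or pressing harder than 22 N. Lift the punch straight up off the plate without sliding it, then stand it fully home in the empty hole of the tool stand and let go. Do not disturb the stout drift in the other hole, nor the bottle, lens and carton behind.

Things in the scene. Friction and masses are not known exactly. Their poses are not given: they have to be found in the camera images.
- dot_punch: Slim steel dot punch, 110 mm tall, loose, about 0.16 kg, upright in one of the two stand holes. Origin at the centre of its tip (lower end), z up along the punch, any yaw. From the tip: flat 4 mm across, widening to a 10 mm round shank up to 28 mm; a collar 24 mm across from 28 to 33 mm; a dark ribbed round grip 18 mm across from 33 mm to the top. Grip it there.
- dot_punch_tip (a point): Centre of the dot punch's tip (same as its origin), z along the punch.
- drift: Stout steel drift, 80 mm tall, loose, same make but with a thicker grip (28 mm across, collar 34 mm), standing in the other stand hole. Origin at its tip, z up along it. Bystander: leave it standing.
- stand: Aluminium tool stand fixed to the bench, 60 x 130 mm, 36 mm high on a thin dark foot. Origin at the centre of its underside; its long side is its y axis; z up. Two round through holes 15 mm in diameter on its long middle line, 70 mm apart. A punch hangs in a hole by its collar: collar flat on the stand's top face, tip 28 mm below that face.
- hole_right (a point): Mouth centre of the stand hole at the stand's -y end, in its top face (36 mm above the bench). Which tool stands in which hole changes.
- hole_left (a point): Mouth centre of the stand hole at the stand's +y end, in its top face (36 mm above the bench).
- nest: Marking nest fixed to the bench: dark base 110 x 90 x 10 mm, a screw in each corner (heads to 15 mm), in its middle a flat aluminium anvil 66 x 58 mm on a rubber-sleeved spindle, on it a thin steel plate 56 x 46 mm. Origin: centre of the base's underside, z up. The anvil's height is set by hand and not measured: the plate's face lies 32 to 52 mm above the bench. The anvil yields downward, about 8 N per mm.
- ring (a point): Centre of the scribed ring on the plate (10 mm across inside, with four short ticks; 6 mm in x and 13 mm in y from the nest's origin). Right in x and y, but always 32 mm above the bench, the lowest height the plate can have: the true plate face lies 0 to 20 mm above this point. The anvil's spring has 8 mm of travel.
- anvil_x (a joint): Sideways shift of anvil and plate along the nest's x axis (m), 0 when undisturbed. The anvil floats sideways on weak centring springs, 1.5 N per mm, so a tip that slides drags it along.
- anvil_y (a joint): The same along the nest's y axis (m).
- flux_bottle: Brown dropper bottle with black cap, 33 mm across, 92 mm tall, loose bystander. Origin at its underside.
- spare_lens: Black cylindrical lens, 34 mm across, 76 mm tall, loose bystander. Origin at its underside.
- swab_box: White carton 52 x 82 x 30 mm, loose bystander. Origin at its underside.
Mind the look-alikes: they are no part of the job. Leave any red look-alike of the dot_punch alone.

How it is judged:
By the outcome, as a careful person would: the job done as asked, in the order asked, and still so for the second after the job is handed in, with the robot touching nothing.
It also fails if it takes over 58 s, if anything falls off the work surface, if the arm or the gripper's body presses on something with over 40 N, if the wrist force passes 120 N, or if a joint passes its speed limit or range.

### The arm

A 7-joint arm with a two-finger parallel gripper is mounted at the origin on a cart in front of the work surface, level with it; the furniture and walls round the work are solid. World frame = base frame: x ahead of the robot, y to its left, z up, the work surface at z = 0. Lengths are in m, angles in degrees, forces in N, time in s.
With the tool pointing down it reaches from about 0.425 to 0.875 m from the base axis. Payload 4.7 kg.
Tool frame: the origin (TCP) lies at the very end of the fingers, on their centre line; the grasp point (between the pads) lies 19 mm behind it; z points along the fingers, y is the direction in which the jaws open and shut (so a half turn about z gives the same grasp; the last joint's range is limited). The gripper opens to 87 mm and grips with 3 to 60 N. Pads are 19 mm wide; open, the fingers measure 117 mm over their backs; the gripper's body (75 mm by 190 mm) begins 51 mm behind the grasp point.
Start: joints at [71.74, 18.392, -4.016, 83.108, 1.295, 78.541, -3.26], TCP at [0.212, -0.614, 0.223] pointing down, gripper open.
Joint ranges: [-163.93, 163.93], [-17.29, 119.83], [-79.2, 71.16], [3.27, 140.29], [-89.18, 269.18], [5.43, 117.66], [-154.24, 154.24]. Speed limits (degrees/s): [147.25, 147.25, 180, 180, 180, 180, 180].

### API

Orientations are given as [roll, pitch, yaw] about the fixed x, y, z axes, in that order (R = Rz(yaw) Ry(pitch) Rx(roll)).
In Python, from cell import monitor, imaging, ticket, spot_in, pinpoint gives the robot as it stands.
- The arm moves only by the tool servo_tool, never from a script. Its argument "targets" is a list of rows, each a list of 5 numbers: the opening in per cent of the stroke, from 0 (shut) to 100 (fully open), then the shift along the tool's x, y, z in m, then the turn about the tool's z in rad. In form: [[grip, dx, dy, dz, turn], ...]. A call has 1 to 5 rows; each row is the pose to reach, as a shift and turn from the pose commanded when the call began, along the tool's axes at that moment; what a row does not reach only later rows make up. A row lasts 1/8 s, in which the tool goes at most 62.5 mm and 10.7 degrees, less where a joint would pass 70% of its speed; a pose out of reach is approached as far as the arm can. A call with a gripper value outside its range is refused whole. The fingers move at their own pace and stop on an object; "grip_force" is the grip in N (left out, the last holds). Time passes only in rows, so rows that repeat a pose let the fingers close. It gives the time, the measured TCP pose, the force and the opening at its end, in the units of the state.
- monitor.get_obs(): the state, without advancing time (a new reading comes with each control period).
- imaging.read_camera(name): name is "scene" or "top" or "wrist"; returns a dict with "frame" (384x512x3 uint8, blue, green, red), "depth" (384x512 float32, m along the optical axis (not along the pixel's ray), 0 where there is no reading), "K" (3x3 intrinsics, pixels), "world_from_camera" (4x4, takes a point from camera to world coordinates). Camera axes: x right, y down, z forward; pixel columns grow to the right and rows downward; lengths in m; the calibration is good to about 2 mm. A picture is of the moment at which its call begins.
- ticket.sign_off(): hands the job in, once; it reports no verdict.
Trained networks look in the newest picture that a camera, given by its name, has taken for a name from the list of things; names that differ only in an ending like _2 or _b are one class to them, and where a whole thing is asked for, a point or a joint stands for the part that bears it (a point fixed in the world has none). Each returns a list of dicts, best first, with "confidence" (0 to 1); they miss things now and then, are a little off and sometimes report something else, mostly with a low value. They report only what shows in the picture. A call takes as long as a camera call. They do not tell look-alikes from the thing itself.
- spot_in(camera, label): "at" ([column, row] in pixels, amid what is visible of it).
- pinpoint(camera, label): "at" ([column, row] in pixels: a listed point, or the origin of a listed thing).
The state is a dict: "time_s": time; "qpos": joint angles; "joint_velocities": joint speeds; "effort": joint torques, N m; "tool_pos": TCP position; "tool_rot": TCP orientation; "force": force on the tool from outside, world axes, zero at the start; "wrist_torque": the same for the moment, N m; "grip_width": finger opening in m.
Only numpy, scipy, OpenCV 4.12 (cv2) and the standard library are available. Lean on these libraries where they do the work, as an engineer would, in place of code of your own. Each camera call takes 0.05 s, during which the arm holds its last target.

## Working session

There is one attempt and no reset: what is moved stays moved. The work goes in short steps, Python scripts to look and compute and a tool call to move; the robot and the scene stay as the last step left them, time stands still between calls to the robot, and variables do not carry over. Pictures are saved under pics/ and viewed, and the job is handed in when it is done.

Besides the shell and the picture viewer there is one more tool, called after "Request:" by a JSON object that holds its "fn" and its "kwargs". servo_tool: Moves the arm, as the interface text tells. Its arguments: {"type":"object","properties":{"targets":{"type":"array","items":{"type":"array","items":{"type":"number"}}},"grip_force":{"type":"number"}},"required":["targets"]}

```bash
mkdir -p pics; ls; cat > h.py <<'E'
import numpy as np, cv2
from cell import monitor, imaging, ticket, spot_in, pinpoint
def look(cam,name=None):
    r=imaging.read_camera(cam)
    if name: cv2.imwrite(f'pics/{name}.png',r['frame'])
    return r
def ray(r,uv):
    K=r['K'];T=r['world_from_camera']
    d=np.linalg.inv(K)@np.array([uv[0],uv[1],1.0])
    return T[:3,3],T[:3,:3]@d
def at_z(r,uv,z):
    o,d=ray(r,uv); return o+d*(z-o[2])/d[2]
def depth_pt(r,uv):
    o,d=ray(r,uv); return o+d*r['depth'][int(round(uv[1])),int(round(uv[0]))]
def proj(r,p):
    T=np.linalg.inv(r['world_from_camera']);c=T[:3,:3]@p+T[:3,3];q=r['K']@c;return q[:2]/q[2]
E
python3 - <<'E'
from h import *
o=monitor.get_obs();print({k:np.round(v,3) for k,v in o.items()})
for c in ['scene','top']:
    r=look(c,c+'0');print(c,np.round(r['world_from_camera'],3).tolist(),r['K'].tolist())
    for l in ['dot_punch','drift','stand','nest','flux_bottle','spare_lens','swab_box']:
        print(l,[(np.round(d['at'],0).tolist(),round(d['confidence'],2)) for d in spot_in(c,l)][:4])
    for l in ['dot_punch_tip','ring','hole_left','hole_right','stand','nest']:
        print('pp',l,[(np.round(d['at'],1).tolist(),round(d['confidence'],2)) for d in pinpoint(c,l)][:4])
E
```

```text
pics
{'time_s': np.float64(0.0), 'qpos': array([71.739, 18.439, -4.014, 83.176,  1.295, 78.54 , -3.259]), 'joint_velocities': array([-0.007,  0.099, -0.008,  0.049,  0.112, -0.001,  0.06 ]), 'effort': array([ 2.0000e-03, -4.9129e+01, -4.0300e-01, -3.1253e+01, -6.4000e-02,
        4.4000e-02,  0.0000e+00]), 'tool_pos': array([ 0.212, -0.614,  0.221]), 'tool_rot': array([-1.79891e+02,  6.00000e-03,  1.90710e+01]), 'force': array([ 0.15 ,  0.138, -0.006]), 'wrist_torque': array([-0.041,  0.048,  0.048]), 'grip_width': np.float64(0.087)}
scene [[0.919, -0.281, 0.278, 0.36], [-0.395, -0.666, 0.633, -0.512], [0.007, -0.691, -0.722, 0.654], [0.0, 0.0, 0.0, 1.0]] [[392.79553763291443, 0.0, 260.14745422006837], [0.0, 392.79553763291443, 192.9427238474518], [0.0, 0.0, 1.0]]
dot_punch [([205.0, 182.0], 0.63), ([252.0, 163.0], 0.5), ([208.0, 200.0], 0.48)]
drift [([200.0, 161.0], 0.65), ([268.0, 159.0], 0.16)]
stand [([206.0, 196.0], 0.61)]
nest [([260.0, 278.0], 0.66)]
flux_bottle [([267.0, 159.0], 0.82)]
spare_lens [([312.0, 198.0], 0.74)]
swab_box [([264.0, 136.0], 0.9), ([207.0, 201.0], 0.62
[... 227 characters left out ...]
1, 280.5], 0.56)]
top [[0.001, -0.99, 0.139, 0.468], [-1.0, -0.002, -0.008, 0.028], [0.008, -0.139, -0.99, 0.981], [0.0, 0.0, 0.0, 1.0]] [[498.3620299407456, 0.0, 258.95473099784573], [0.0, 498.3620299407456, 196.3044528042253], [0.0, 0.0, 1.0]]
dot_punch [([217.0, 165.0], 0.6), ([233.0, 259.0], 0.44)]
drift []
stand [([221.0, 259.0], 0.82)]
nest []
flux_bottle [([204.0, 164.0], 0.56)]
spare_lens [([288.0, 149.0], 0.72)]
swab_box [([158.0, 152.0], 0.63)]
pp dot_punch_tip [([219.3, 194.6], 0.59)]
pp ring [([160.8, 156.5], 0.6), ([342.7, 241.8], 0.56)]
pp hole_left [([199.3, 248.8], 0.68)]
pp hole_right [([236.4, 260.6], 0.61)]
pp stand [([215.4, 255.4], 0.97)]
pp nest [([344.3, 240.1], 0.56)]
```

```bash
python3 - <<'E'
import cv2
a=cv2.imread('pics/scene0.png');b=cv2.imread('pics/top0.png')
cv2.imwrite('pics/s0.png',cv2.resize(a[100:330,140:380],None,fx=2.5,fy=2.5,interpolation=cv2.INTER_CUBIC))
cv2.imwrite('pics/t0.png',cv2.resize(b[110:310,130:400],None,fx=2.8,fy=2.8,interpolation=cv2.INTER_CUBIC))
E
```

```text
(no output)
```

View pics/s0.png

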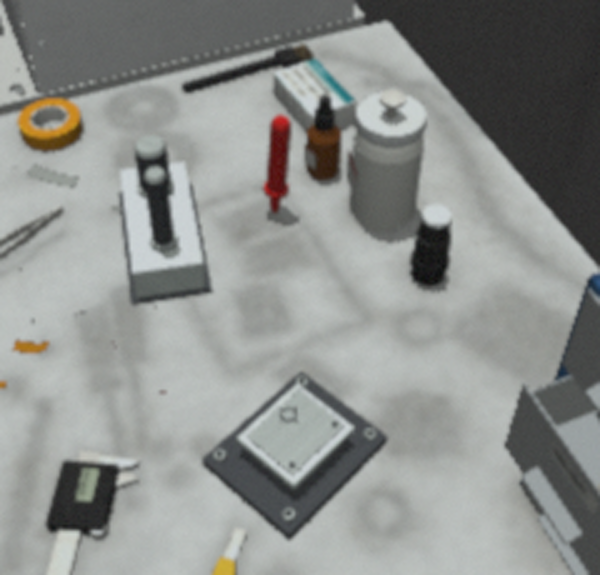

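View pics/t0.png

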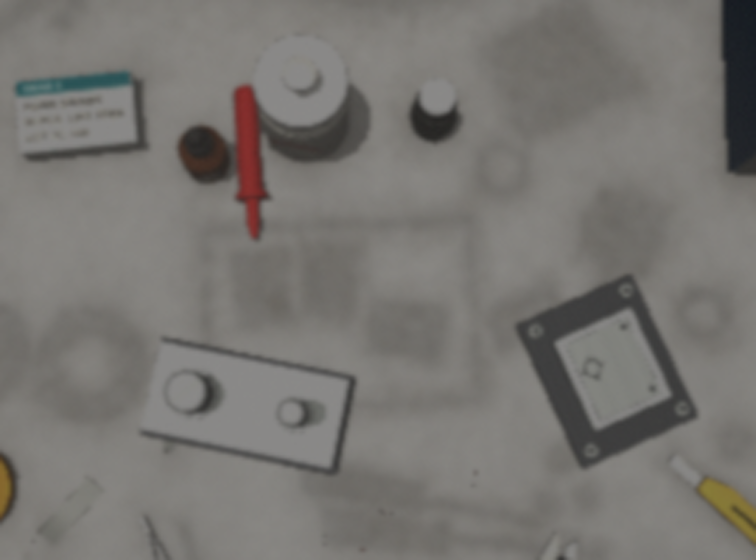

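View pics/scene0.png

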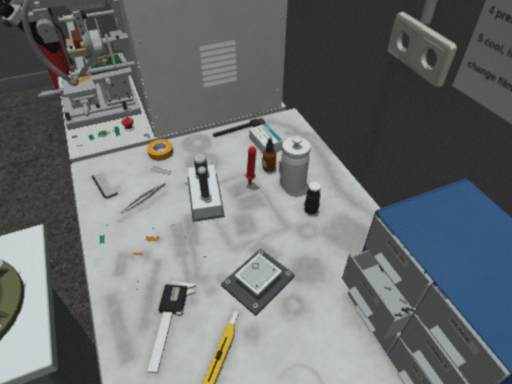

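```bash
python3 - <<'E'
from h import *
r=look('top');s=look('scene')
print('punch top', at_z(r,(234.6,257),.118), depth_pt(r,(234.6,257)))
print('drift top', at_z(r,(197,249.5),.088), depth_pt(r,(197,249.5)))
print('ring', [at_z(r,(342.2,241.6),z) for z in (.032,.052)], depth_pt(r,(345,240)), depth_pt(r,(340,243)))
print('ring scene', [at_z(s,(256,265),z) for z in (.032,.052)],depth_pt(s,(259,270)),depth_pt(s,(256,266)))
# point clouds
def cloud(r):
    h,w=r['depth'].shape;u,v=np.meshgrid(np.arange(w),np.arange(h))
    d=np.stack([u,v,np.ones_like(u)],-1)@np.linalg.inv(r['K']).T*r['depth'][...,None]
    return d@r['world_from_camera'][:3,:3].T+r['world_from_camera'][:3,3]
for n,q in(('top',r),('scene',s)):
    P=cloud(q);z=P[...,2]
    st=(abs(z-.036)<.006)&(P[...,0]<.42)&(P[...,0]>.2)&(P[...,1]>-.02)&(P[...,1]<.2)
    A=P[st][:,:2].astype(np.float32)
    print(n,'stand',len(A),cv2.minAreaRect(A), np.median(P[st][:,2]))
    ne=(z>.028)&(z<.06)&(P[...,0]>.25)&(P[...,0]<.5)&(P[...,1]>-.24)&(P[...,1]<-.06)
    A=P[ne][:,:2].astype(np.float32); 
    if len(A): print('plate',len(A),cv2.minAreaRect(A),np.percentile(P[ne][:,2],[5,25,50,75,95]))
    pu=(z>.108)&(z<.13)&(P[...,0]<.5)&(P[...,0]>.25)&(P[...,1]>-.02)&(P[...,1]<.2)
    print('punch',P[pu].mean(0) if pu.any() else None,pu.sum())
    u=(z>.08)&(z<.1)&(P[...,0]<.5)&(P[...,0]>.25)&(P[...,1]>.08)&(P[...,1]<.2)
    print('drift',P[u].mean(0) if u.any() else None,u.sum())
E
```

```text
punch top [0.48415087 0.06274266 0.118     ] [0.48418402 0.06281594 0.116188  ]
drift top [0.49789718 0.13102065 0.088     ] [0.49783557 0.13080548 0.08986273]
ring [array([ 0.51501264, -0.13812471,  0.032     ]), array([ 0.51402962, -0.13462826,  0.052     ])] [ 0.51786553 -0.14287418  0.03562135] [ 0.51227034 -0.13357154  0.03379419]
ring scene [array([ 0.51823569, -0.1350785 ,  0.032     ]), array([ 0.51313699, -0.14721067,  0.052     ])] [ 0.51809607 -0.14957095  0.03596352] [ 0.51682355 -0.13843331  0.03421689]
top stand 0 ((0.0, 0.0), (0.0, 0.0), 0.0) nan
plate 262 ((0.4869615137577057, -0.15630947053432465), (0.024540888145565987, 0.06061085686087608), 0.0545247420668602) [0.02931864 0.03119335 0.03256932 0.03376085 0.0358878 ]
punch [0.48378843 0.06526741 0.11708445] 86
drift [0.49292164 0.13352398 0.08787768] 113
scene stand 0 ((0.0, 0.0), (0.0, 0.0), 0.0) nan
plate 269 ((0.48726800084114075, -0.15794619917869568), (0.025536926463246346, 0.06406858563423157), 0.35153326392173767) [0.02969626 0.03187577 0.03330462 0.03422748 0.03539218]
punch [0.48368243 0.06107763 0.11627311] 70
drift [0.49299652 0.1290634  0.08742791] 73
  return _methods._mean(a, axis=axis, dtype=dtype,
  ret = ret.dtype.type(ret / rcount)
```

```bash
cat >> h.py <<'E'
def cloud(r):
    h,w=r['depth'].shape;u,v=np.meshgrid(np.arange(w),np.arange(h))
    d=np.stack([u,v,np.ones_like(u)],-1)@np.linalg.inv(r['K']).T*r['depth'][...,None]
    return d@r['world_from_camera'][:3,:3].T+r['world_from_camera'][:3,3]
E
python3 - <<'E'
from h import *
r=look('top');s=look('scene')
for n,q in(('top',r),('scene',s)):
    P=cloud(q);z=P[...,2]
    def box(x0,x1,y0,y1,a,b): return (z>a)&(z<b)&(P[...,0]>x0)&(P[...,0]<x1)&(P[...,1]>y0)&(P[...,1]<y1)
    A=P[box(.42,.56,-.02,.2,.03,.042)]
    print(n,'stand',len(A),cv2.minAreaRect(A[:,:2].astype(np.float32)),np.median(A[:,2]))
    A=P[box(.43,.58,-.24,-.06,.026,.06)]
    print(n,'plate',len(A),cv2.minAreaRect(A[:,:2].astype(np.float32)),np.percentile(A[:,2],[5,25,50,75,95]))
    A=P[box(.43,.58,-.24,-.06,.006,.013)]
    print(n,'base',len(A),cv2.minAreaRect(A[:,:2].astype(np.float32)))
    A=P[box(.56,.75,0,.2,.004,.3)]
    A=P[box(.45,.53,-.24,-.06,-.01,.004)]; print('bench z',np.median(A[:,2]),len(A))
a=q=None
b=cv2.imread('pics/top0.png');cv2.imwrite('pics/t1.png',cv2.resize(b[200:285,305:390],None,fx=7,fy=7,interpolation=cv2.INTER_CUBIC))
E
```

```text
top stand 1862 ((0.49094027280807495, 0.09997930377721786), (0.13015210628509521, 0.06000664085149765), 78.49784851074219) 0.03638583299515358
top plate 1060 ((0.5154029130935669, -0.14933624863624573), (0.06593330204486847, 0.058844950050115585), 24.128856658935547) [0.02967885 0.03147445 0.03278344 0.034067   0.03589852]
top base 1497 ((0.5053094625473022, -0.1509387344121933), (0.14894883334636688, 0.17746563255786896), 0.097709059715271)
bench z 0.0014398538120167226 1833
scene stand 866 ((0.49147331714630127, 0.09821081161499023), (0.13350817561149597, 0.05991799011826515), 78.4500961303711) 0.03742601679132401
scene plate 1031 ((0.5159950852394104, -0.1505688726902008), (0.06715106964111328, 0.05889931693673134), 23.963489532470703) [0.02987761 0.03226619 0.03350226 0.03462624 0.03592741]
scene base 1443 ((0.4785741865634918, -0.13936513662338257), (0.16963177919387817, 0.14262914657592773), 24.391773223876953)
bench z 0.0023364146610481695 1813
```

View pics/t1.png

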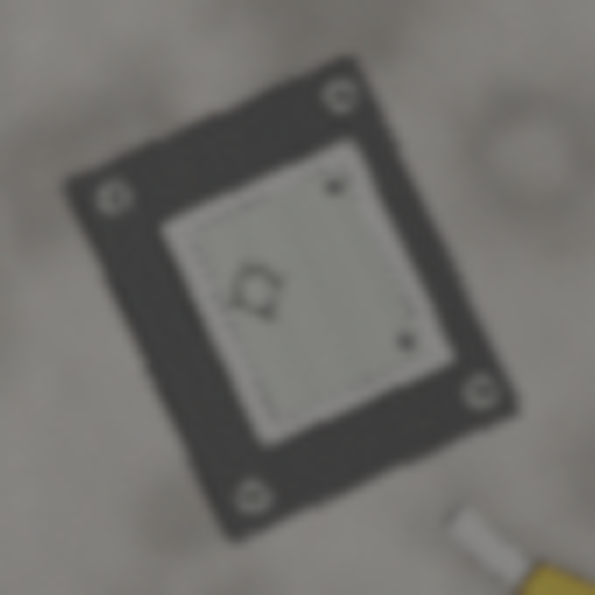

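```bash
python3 - <<'E'
from h import *
s=look('scene');r=look('top')
for q in (s,r):
    P=cloud(q).reshape(-1,3);d=q['depth'].reshape(-1);P=P[(d>0)&(P[:,2]>.07)&(P[:,0]>.1)&(P[:,0]<.95)&(abs(P[:,1])<.8)]
    g={}
    for p in P: k=(round(p[0]*10)/10,round(p[1]*10)/10);g.setdefault(k,[]).append(p[2])
    print({k:(round(float(max(v)),2),len(v)) for k,v in sorted(g.items()) if len(v)>5})
# tool frame deltas
from scipy.spatial.transform import Rotation as R
o=monitor.get_obs();Rm=R.from_euler('xyz',o['tool_rot'],degrees=True).as_matrix();p=o['tool_pos']
for t in [(.44,-.28,.25),(.484,.064,.25)]:
    print(t,Rm.T@(np.array(t)-p))
E
```

```text
{(0.2, 0.5): (0.33, 1207), (0.2, 0.6): (0.3, 121), (0.3, 0.4): (0.33, 690), (0.3, 0.5): (0.34, 2036), (0.3, 0.6): (0.28, 343), (0.3, 0.7): (0.21, 159), (0.4, 0.3): (0.35, 21), (0.4, 0.4): (0.35, 2133), (0.4, 0.5): (0.33, 1169), (0.4, 0.6): (0.25, 301), (0.4, 0.7): (0.22, 144), (0.4, 0.8): (0.2, 14), (0.5, 0.1): (0.12, 340), (0.5, 0.3): (0.34, 146), (0.5, 0.4): (0.35, 4770), (0.5, 0.8): (0.19, 7), (0.6, -0.4): (0.19, 896), (0.6, -0.3): (0.19, 1736), (0.6, -0.2): (0.16, 112), (0.6, 0.3): (0.33, 308), (0.6, 0.4): (0.33, 3880), (0.7, -0.5): (0.24, 1799), (0.7, -0.4): (0.24, 9852), (0.7, -0.3): (0.24, 7109), (0.7, -0.2): (0.24, 830), (0.7, 0.0): (0.14, 586), (0.7, 0.1): (0.14, 437), (0.7, 0.3): (0.31, 123), (0.7, 0.4): (0.32, 3425), (0.8, -0.4): (0.24, 547), (0.8, -0.3): (0.24, 2697), (0.8, -0.2): (0.24, 235), (0.8, 0.3): (0.31, 42), (0.8, 0.4): (0.31, 1664), (0.9, -0.3): (0.24, 576), (0.9, -0.2): (0.42, 5735), (0.9, -0.1): (0.45, 9664), (0.9, 0.0): (0.42, 6315), (0.9, 0.1): (0.39, 4132), (0.9, 0.2): (0.35, 2893), (0.9, 0.3): (0.32, 1982), (0.9, 0.4): (0.28, 1363), (0.9, 0.5): (0.25, 829)
[... 342 characters left out ...]
4): (0.24, 1425), (0.7, -0.3): (0.24, 4914), (0.7, -0.2): (0.66, 2259), (0.7, -0.1): (0.66, 450), (0.7, 0.0): (0.66, 791), (0.7, 0.1): (0.66, 1105), (0.7, 0.2): (0.66, 20), (0.7, 0.3): (0.22, 30), (0.7, 0.4): (0.38, 5354), (0.8, -0.4): (0.24, 731), (0.8, -0.3): (0.24, 2841), (0.8, -0.2): (0.24, 1566), (0.8, 0.4): (0.38, 2962), (0.9, -0.5): (0.1, 30), (0.9, -0.4): (0.2, 1447), (0.9, -0.3): (0.2, 1882), (0.9, -0.2): (0.2, 1939), (0.9, -0.1): (0.2, 1941), (0.9, 0.0): (0.2, 1973), (0.9, 0.1): (0.2, 1964), (0.9, 0.2): (0.2, 1960), (0.9, 0.3): (0.22, 1994), (0.9, 0.4): (0.22, 2197)}
(0.44, -0.28, 0.25) [ 0.32443201 -0.24164418 -0.02744291]
(0.484, 0.064, 0.25) [ 0.47840554 -0.5523919  -0.02748486]
```

View pics/top0.png

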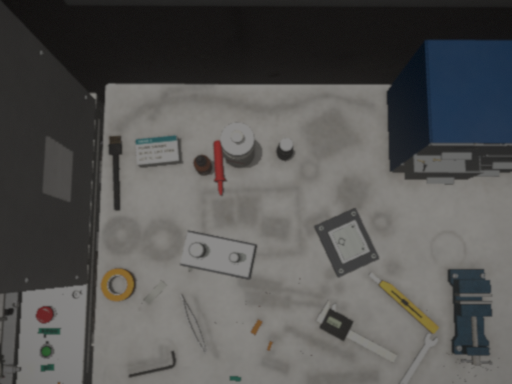

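```bash
python3 - <<'E'
from h import *
r=look('top');P=cloud(r);m=(P[...,2]>.3)&(r['depth']>0);P2=P[m]
v,u=np.nonzero(m);print(u.min(),u.max(),v.min(),v.max())
k=P2[:,2]>.5;print(k.sum(),P2[k].min(0),P2[k].max(0)); k=m&(P[...,2]>.5);v,u=np.nonzero(k);print(u.min(),u.max(),v.min(),v.max())
E
```

```text
0 511 0 293
2868 [ 0.6485932  -0.15155825  0.65060535] [0.65137301 0.16057788 0.66318043]
64 511 0 6
```

Request:
{"fn": "servo_tool", "kwargs": {"targets": [[100, 0.05, -0.037, -0.027, -0.18], [100, 0.1, -0.074, -0.027, -0.36], [100, 0.15, -0.11, -0.027, -0.54], [100, 0.2, -0.148, -0.027, -0.72], [100, 0.25, -0.185, -0.027, -0.9]], "grip_force": 30}}

```text
time_s: 2.38
tool_pos: [0.387, -0.3592, 0.2499]
tool_rot: [180.0, 0.0, 71.0]
force: [0.0, 0.0, -0.1]
grip_width: 0.0868
```

```bash
cat >> h.py <<'E'
from scipy.spatial.transform import Rotation as R
def delta(t,yaw=78.5):
    o=monitor.get_obs();Rm=R.from_euler('xyz',o['tool_rot'],degrees=True).as_matrix()
    print('t',round(float(o['time_s']),2),'pos',np.round(o['tool_pos'],4),'rot',np.round(o['tool_rot'],2),'F',np.round(o['force'],2),'w',round(float(o['grip_width']),4),'q',np.round(o['qpos'],0))
    dy=(yaw-o['tool_rot'][2]+180)%360-180
    print('delta',np.round(Rm.T@(np.array(t)-o['tool_pos']),4),'turn',round(-np.radians(dy),4))
E
python3 -c "
from h import *
delta((.484,.064,.25))"
```

```text
t 2.38 pos [ 0.387  -0.3592  0.2499] rot [1.7995e+02 4.0000e-02 7.0960e+01] F [ 0.03  0.01 -0.08] w 0.0868 q [ 59.   4. -20.  98.   1.  79.  20.]
delta [ 0.4317 -0.0463 -0.0005] turn -0.1315
```

Request:
{"fn": "servo_tool", "kwargs": {"targets": [[100, 0.06, -0.006, 0, -0.05], [100, 0.12, -0.012, 0, -0.1], [100, 0.18, -0.019, 0, -0.1315], [100, 0.24, -0.026, 0, -0.1315], [100, 0.3, -0.032, 0, -0.1315]]}}

```text
time_s: 3.0
tool_pos: [0.4556, -0.0654, 0.2499]
tool_rot: [179.9, 0.1, 78.2]
force: [1.3, -0.2, 0.4]
grip_width: 0.087
```

```bash
python3 -c "
from h import *
delta((.484,.064,.22))
r=look('wrist','w1')
for l in ['dot_punch','hole_right','ring']: print(l,[(np.round(d['at'],1),round(d['confidence'],2)) for d in pinpoint('wrist',l)])
T=r['world_from_camera'];print(np.round(T,3))
"
```

```text
t 3.0 pos [ 0.4556 -0.0654  0.2499] rot [1.7993e+02 5.0000e-02 7.8150e+01] F [ 1.31 -0.18  0.38] w 0.087 q [ 44.  -5. -37. 105.  -3.  79.  -3.]
delta [0.1325 0.0012 0.0298] turn -0.0061
dot_punch [(array([356.4,   3.9]), 0.71), (array([254.6,  56. ]), 0.59)]
hole_right [(array([256.3,  57.4]), 0.73)]
ring [(array([310.8, 216.9]), 0.95)]
[[ 0.979 -0.2   -0.05   0.469]
 [-0.206 -0.947 -0.247  0.001]
 [ 0.002  0.252 -0.968  0.411]
 [ 0.     0.     0.     1.   ]]
```

View pics/w1.png

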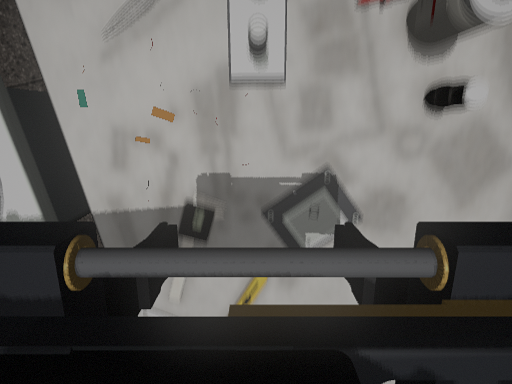

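Request:
{"fn": "servo_tool", "kwargs": {"targets": [[100, 0.06, 0.0005, 0.01, -0.006], [100, 0.1, 0.001, 0.02, -0.006], [100, 0.1, 0.001, 0.03, -0.006], [100, 0.1, 0.001, 0.03, -0.006]]}}

```text
time_s: 3.7
tool_pos: [0.4762, 0.0281, 0.2186]
tool_rot: [-179.9, 0.1, 78.4]
force: [-0.5, -0.2, 0.2]
grip_width: 0.0869
```

```bash
python3 -c "
from h import *
delta((.484,.064,.22))
r=look('wrist','w2')
for l in ['dot_punch','hole_right','hole_left','drift']: print(l,[(np.round(d['at'],1),round(d['confidence'],2)) for d in pinpoint('wrist',l)])
for p in ((.484,.064,.118),(.484,.064,.036),(.498,.1335,.088)): print(p,proj(r,np.array(p)))
P=cloud(r);z=P[...,2]
def box(x0,x1,y0,y1,a,b): return P[(z>a)&(z<b)&(P[...,0]>x0)&(P[...,0]<x1)&(P[...,1]>y0)&(P[...,1]<y1)]
A=box(.42,.56,-.02,.2,.03,.042);print(cv2.minAreaRect(A[:,:2].astype(np.float32)),len(A))
A=box(.46,.51,.03,.09,.113,.123);print(len(A),A.mean(0),cv2.minEnclosingCircle(A[:,:2].astype(np.float32)))
A=box(.46,.54,.1,.17,.083,.093);print(len(A),A.mean(0),cv2.minEnclosingCircle(A[:,:2].astype(np.float32)))
"
```

```text
t 3.7 pos [0.4762 0.0281 0.2186] rot [-1.7989e+02  6.0000e-02  7.8360e+01] F [-0.52 -0.22  0.17] w 0.0869 q [ 39.  -1. -44. 106.  -1.  75. -17.]
delta [ 0.0367  0.0004 -0.0014] turn -0.0025
dot_punch [(array([357.8,  90.8]), 0.87), (array([259.5, 140.3]), 0.83), (array([255.7, 143.1]), 0.21)]
hole_right [(array([256.3, 143.7]), 0.98)]
hole_left [(array([258.4,  71.5]), 0.68), (array([436.3, 183.4]), 0.24)]
drift [(array([256.3,  75.3]), 0.75)]
(0.484, 0.064, 0.118) [256.99723848 152.14894436]
(0.484, 0.064, 0.036) [256.75449148 143.19517016]
(0.498, 0.1335, 0.088) [256.57676742  66.72155729]
((0.4913502037525177, 0.09919771552085876), (0.12967045605182648, 0.06004331633448601), 78.44766235351562) 5817
331 [0.4841967  0.06483527 0.11638388] ((0.48406705260276794, 0.06442341953516006), 0.00885265413671732)
789 [0.49810576 0.13278319 0.08681608] ((0.49812889099121094, 0.1331658512353897), 0.013894437812268734)
```

View pics/w2.png

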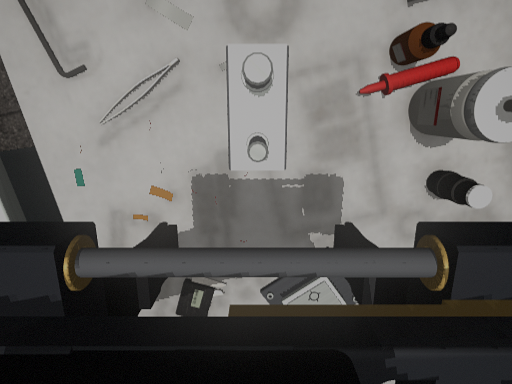

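```bash
python3 -c "
import cv2
a=cv2.imread('pics/w2.png');cv2.imwrite('pics/c2.png',cv2.resize(a[30:185,205:480],None,fx=2.8,fy=2.8,interpolation=cv2.INTER_CUBIC))"
```

```text
(no output)
```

View pics/c2.png

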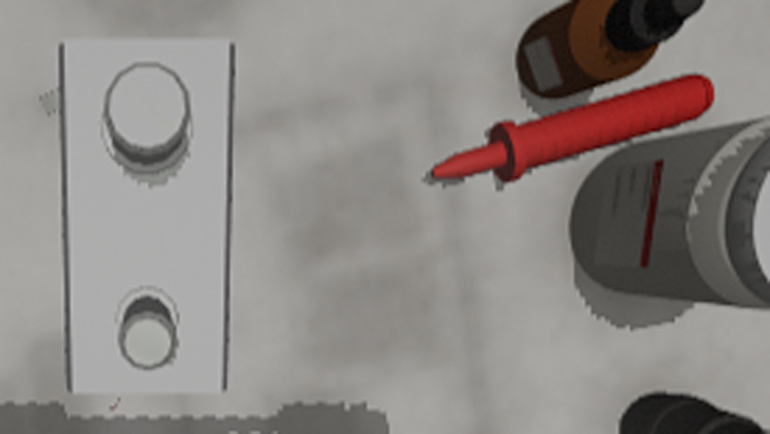

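Request:
{"fn": "servo_tool", "kwargs": {"targets": [[60, 0.036, 0.0, 0.0, -0.003], [60, 0.0372, 0.0004, 0.03, -0.003], [60, 0.0372, 0.0004, 0.07, -0.003], [60, 0.0372, 0.0004, 0.07, -0.003]]}}

```text
time_s: 4.45
tool_pos: [0.4825, 0.066, 0.1474]
tool_rot: [-179.7, 0.1, 78.7]
force: [0.5, 0.5, 1.0]
grip_width: 0.0561
```

```bash
python3 -c "
from h import *
delta((.4842,.0646,.060))
r=look('wrist','w3')
P=cloud(r);z=P[...,2]
def box(x0,x1,y0,y1,a,b): return P[(z>a)&(z<b)&(P[...,0]>x0)&(P[...,0]<x1)&(P[...,1]>y0)&(P[...,1]<y1)]
A=box(.46,.51,.03,.1,.113,.123);print(len(A),A.mean(0),cv2.minEnclosingCircle(A[:,:2].astype(np.float32)))
"
```

```text
t 4.45 pos [0.4825 0.066  0.1474] rot [-1.7969e+02  6.0000e-02  7.8650e+01] F [0.46 0.54 0.95] w 0.0561 q [ 35.   5. -48. 110.   4.  67. -25.]
delta [-0.0009  0.0024  0.0874] turn 0.0027
513 [0.48432573 0.06556294 0.11646118] ((0.4841841161251068, 0.0645509660243988), 0.00882836151868105)
```

View pics/w3.png

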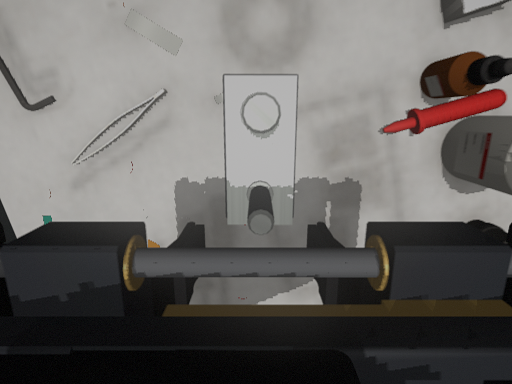

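Request:
{"fn": "servo_tool", "kwargs": {"targets": [[60, -0.0005, 0.001, 0.0, 0], [60, -0.0005, 0.001, 0.0, 0]]}}

```text
time_s: 4.75
tool_pos: [0.4867, 0.0659, 0.1511]
tool_rot: [179.8, -0.0, 78.6]
force: [-0.0, 0.6, -0.7]
grip_width: 0.0527
```

```bash
python3 -c "
from h import *
delta((.4842,.0646,.060))"
```

```text
t 4.75 pos [0.4867 0.0659 0.1511] rot [ 1.7984e+02 -1.0000e-02  7.8650e+01] F [-0.03  0.56 -0.73] w 0.0527 q [ 35.   5. -48. 109.   4.  67. -25.]
delta [-0.0018 -0.0025  0.0911] turn 0.0026
```

Request:
{"fn": "servo_tool", "kwargs": {"targets": [[60, 0, 0, 0, 0], [60, 0, 0, 0, 0], [60, 0, 0, 0, 0]]}}

```text
time_s: 5.12
tool_pos: [0.4856, 0.0661, 0.1496]
tool_rot: [180.0, 0.0, 78.7]
force: [-0.6, 0.3, -0.3]
grip_width: 0.0521
```

```bash
python3 -c "
from h import *
delta((.4842,.0646,.060))"
```

```text
t 5.12 pos [0.4856 0.0661 0.1496] rot [1.7999e+02 1.0000e-02 7.8680e+01] F [-0.56  0.3  -0.27] w 0.0521 q [ 35.   5. -48. 109.   4.  67. -25.]
delta [-0.0017 -0.001   0.0896] turn 0.0032
```

Request:
{"fn": "servo_tool", "kwargs": {"targets": [[60, -0.0017, -0.001, 0.025, 0], [60, -0.0017, -0.001, 0.05, 0], [60, -0.0017, -0.001, 0.075, 0], [60, -0.0017, -0.001, 0.0896, 0], [60, -0.0017, -0.001, 0.0896, 0]]}}

```text
time_s: 5.75
tool_pos: [0.4835, 0.0647, 0.0592]
tool_rot: [-179.9, 0.0, 78.7]
force: [0.4, 0.5, 0.2]
grip_width: 0.0526
```

Request:
{"fn": "servo_tool", "kwargs": {"targets": [[60, 0, 0, 0, 0], [60, 0, 0, 0, 0], [60, 0, 0, 0, 0]]}}

```text
time_s: 6.12
tool_pos: [0.4847, 0.0646, 0.0606]
tool_rot: [179.9, 0.0, 78.7]
force: [-0.3, 0.3, 0.3]
grip_width: 0.0525
```

```bash
python3 -c "
from h import *
delta((.4842,.0646,.060));look('wrist','w4')"
```

```text
t 6.12 pos [0.4847 0.0646 0.0606] rot [1.7993e+02 1.0000e-02 7.8680e+01] F [-0.3   0.28  0.28] w 0.0525 q [ 33.  12. -47. 115.  10.  57. -30.]
delta [-0.0001 -0.0005  0.0006] turn 0.0031
```

View pics/w4.png

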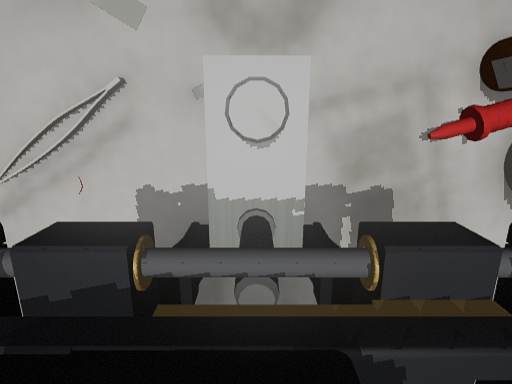

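Request:
{"fn": "servo_tool", "kwargs": {"targets": [[35, 0, 0, 0, 0], [22, 0, 0, 0, 0], [10, 0, 0, 0, 0], [0, 0, 0, 0, 0], [0, 0, 0, 0, 0]], "grip_force": 50}}

```text
time_s: 6.8
tool_pos: [0.4843, 0.0646, 0.0599]
tool_rot: [180.0, -0.0, 78.7]
force: [0.3, 0.4, 0.1]
grip_width: 0.0172
```

Request:
{"fn": "servo_tool", "kwargs": {"targets": [[0, 0, 0, 0, 0], [0, 0, 0, 0, 0], [0, 0, 0, 0, 0]], "grip_force": 50}}

```text
time_s: 7.18
tool_pos: [0.4843, 0.0646, 0.0599]
tool_rot: [180.0, -0.0, 78.7]
force: [0.6, -0.1, -1.4]
grip_width: 0.017
```

Request:
{"fn": "servo_tool", "kwargs": {"targets": [[0, 0, 0, -0.01, 0], [0, 0, 0, -0.03, 0], [0, 0, 0, -0.055, 0], [0, 0, 0, -0.08, 0], [0, 0, 0, -0.09, 0]]}}

```text
time_s: 7.8
tool_pos: [0.4848, 0.0648, 0.1515]
tool_rot: [179.9, 0.0, 78.7]
force: [-0.1, 0.4, -1.9]
grip_width: 0.0171
```

Request:
{"fn": "servo_tool", "kwargs": {"targets": [[0, 0, 0, 0, 0], [0, 0, 0, 0, 0]]}}

```text
time_s: 8.05
tool_pos: [0.4834, 0.0645, 0.1489]
tool_rot: [-179.9, 0.0, 78.7]
force: [-0.2, -0.1, -2.9]
grip_width: 0.017
```

```bash
python3 -c "
from h import *
delta((.5158,-.1355,.15))
for c in ('scene','wrist','top'):
  r=look(c,c+'5')
  print(c,[(np.round(d['at'],1),round(d['confidence'],2)) for d in pinpoint(c,'dot_punch_tip')], proj(r,np.array([.4843,.0646,.0985])), 'ring', [(np.round(d['at'],1),round(d['confidence'],2)) for d in pinpoint(c,'ring')])
a=cv2.imread('pics/scene5.png');cv2.imwrite('pics/c5.png',cv2.resize(a[60:310,130:380],None,fx=2.4,fy=2.4))"
```

```text
t 8.05 pos [0.4834 0.0645 0.1489] rot [-1.799e+02  3.000e-02  7.869e+01] F [-0.24 -0.07 -2.9 ] w 0.017 q [ 36.   5. -48. 110.   4.  67. -25.]
delta [-0.1897  0.071  -0.0011] turn 0.0032
scene [(array([201.4, 175.4]), 0.94), (array([256.6, 181.6]), 0.45)] [202.60090517 175.71903218] ring [(array([256.4, 264.6]), 0.93)]
wrist [(array([377.1, 127.3]), 0.57)] [257.6793092  212.06973199] ring []
top [(array([219.7, 192.2]), 0.58)] [233.99093221 257.11836124] ring [(array([341.3, 243.1]), 0.71)]
```

View pics/c5.png

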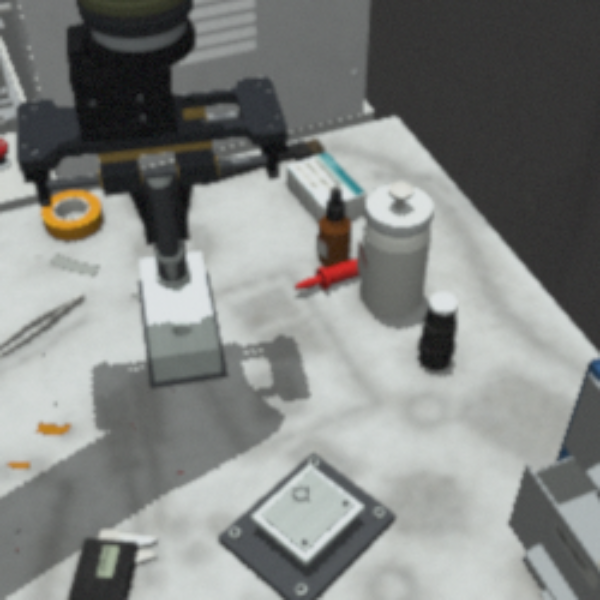

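View pics/wrist5.png

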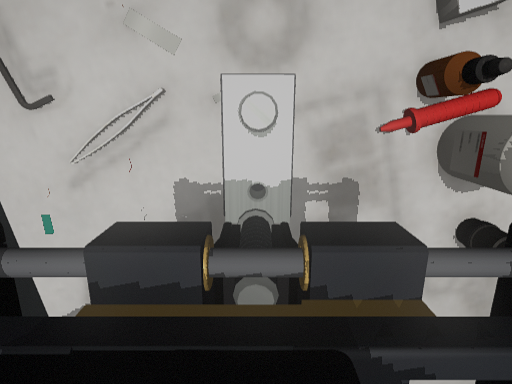

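```bash
python3 -c "
from h import *
r=look('wrist');o=monitor.get_obs()
def TT(p,e):
  T=np.eye(4);T[:3,:3]=R.from_euler('xyz',e,degrees=True).as_matrix();T[:3,3]=p;return T
X=np.linalg.inv(TT(o['tool_pos'],o['tool_rot']))@r['world_from_camera'];np.save('X.npy',X);print(np.round(X,3))
r2=dict(r);r2['world_from_camera']=TT([.4762,.0281,.2186],[-179.89,.06,78.36])@X
a=cv2.imread('pics/w2.png');cv2.imwrite('pics/c2r.png',cv2.resize(a[270:312,280:350],None,fx=10,fy=10,interpolation=cv2.INTER_CUBIC))
print(at_z(r2,(314,296),.033))
s=look('scene');t=look('top');print(at_z(s,(256.4,264.6),.032),at_z(t,(341.5,242),.033))
"
```

```text
[[-0.001 -0.968 -0.251  0.068]
 [ 1.    -0.001  0.    -0.001]
 [-0.001 -0.251  0.968 -0.161]
 [ 0.     0.     0.     1.   ]]
[ 0.51598208 -0.13682819  0.033     ]
[ 0.51926316 -0.1345607   0.032     ] [ 0.51420413 -0.13660134  0.033     ]
```

View pics/c2r.png

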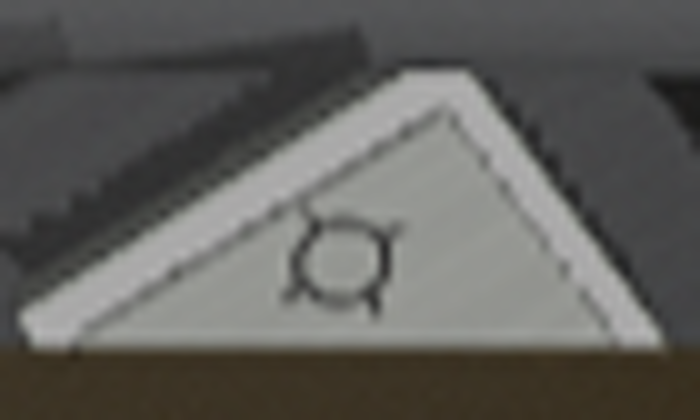

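Request:
{"fn": "servo_tool", "kwargs": {"targets": [[0, -0.03, 0.011, -0.005, 0], [0, -0.065, 0.024, -0.005, 0], [0, -0.1, 0.037, -0.005, 0], [0, -0.135, 0.05, -0.005, 0], [0, -0.165, 0.061, -0.005, 0]]}}

```text
time_s: 9.28
tool_pos: [0.5118, -0.1109, 0.1549]
tool_rot: [180.0, 0.0, 78.6]
force: [1.1, -0.3, -2.3]
grip_width: 0.017
```

Request:
{"fn": "servo_tool", "kwargs": {"targets": [[0, -0.02, 0.007, 0, 0], [0, -0.02, 0.007, 0, 0], [0, -0.02, 0.007, 0, 0], [0, -0.02, 0.007, 0, 0]]}}

```text
time_s: 9.78
tool_pos: [0.5147, -0.1284, 0.1551]
tool_rot: [-180.0, -0.0, 78.8]
force: [0.4, -0.6, -1.6]
grip_width: 0.0168
```

```bash
python3 -c "
from h import *
delta((.516,-.1355,.12))
look('wrist','w6');r=look('scene','s6');t=look('top','t6')
print([(np.round(d['at'],1),round(d['confidence'],2)) for d in pinpoint('scene','dot_punch_tip')])
a=cv2.imread('pics/s6.png');cv2.imwrite('pics/c6.png',cv2.resize(a[150:320,180:340],None,fx=3.5,fy=3.5))"
```

```text
t 9.78 pos [ 0.5147 -0.1284  0.1551] rot [-1.800e+02 -1.000e-02  7.883e+01] F [ 0.41 -0.57 -1.56] w 0.0168 q [ 47.   9. -39. 104.   6.  69.  -5.]
delta [-0.0067  0.0027  0.0351] turn 0.0057
[(array([252.9, 241.3]), 0.83)]
```

View pics/c6.png

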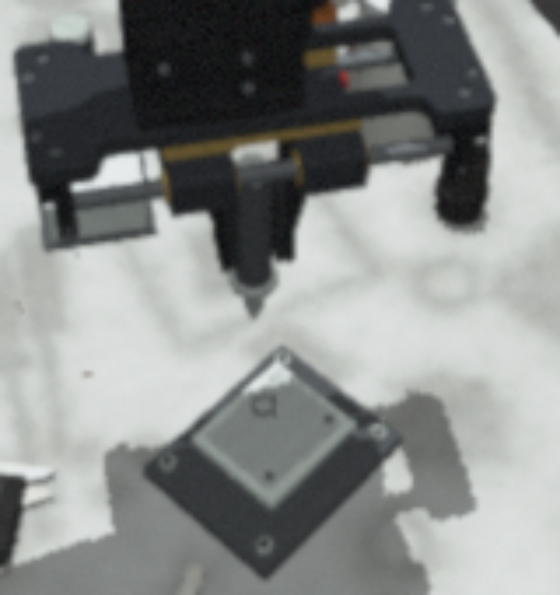

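View pics/w6.png

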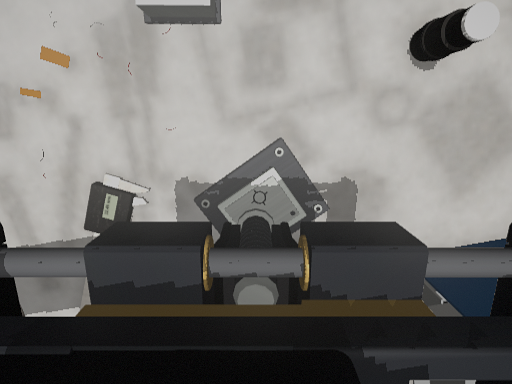

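```bash
python3 -c "
from h import *
r=look('wrist');o=monitor.get_obs();print(o['tool_pos'],o['tool_rot'])
print([(np.round(d['at'],1),round(d['confidence'],2)) for d in pinpoint('wrist','ring')])
a=r['frame'];cv2.imwrite('pics/c6w.png',cv2.resize(a[170:220,230:300],None,fx=10,fy=10,interpolation=cv2.INTER_CUBIC))
P=cloud(r)[190:206,250:270];print(np.median(P[...,2]))
for z in (.032,.034,.036): print(at_z(r,(259.3,197.3),z))
print('tip proj',proj(r,o['tool_pos']+[0,0,-.0519]))
"
```

```text
[ 0.51458072 -0.1297014   0.15499272] [1.79996667e+02 1.03429155e-02 7.87244586e+01]
[(array([258.4, 200.3]), 0.66)]
0.03232883578551801
[ 0.51582716 -0.13825411  0.032     ]
[ 0.51590588 -0.13772412  0.034     ]
[ 0.5159846  -0.13719413  0.036     ]
tip proj [256.52925895 211.96294123]
```

View pics/c6w.png

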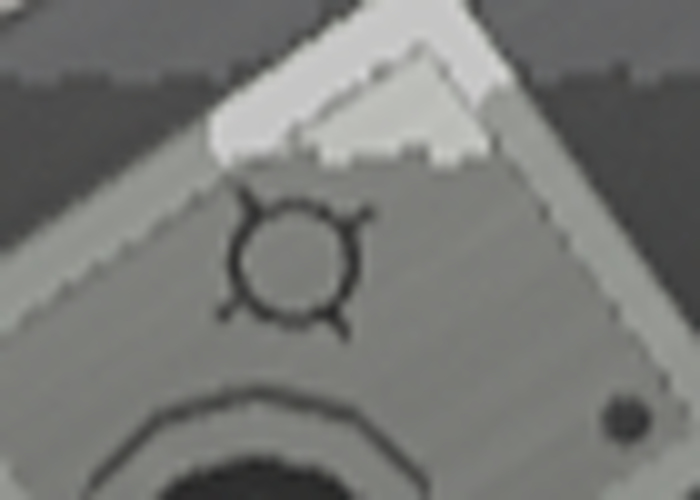

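Request:
{"fn": "servo_tool", "kwargs": {"targets": [[0, -0.003, 0.001, 0.01, 0], [0, -0.006, 0.0025, 0.03, 0], [0, -0.006, 0.0025, 0.045, 0], [0, -0.006, 0.0025, 0.055, 0], [0, -0.006, 0.0025, 0.055, 0]]}}

```text
time_s: 10.7
tool_pos: [0.5153, -0.1362, 0.099]
tool_rot: [-179.9, -0.0, 78.7]
force: [-0.2, 0.7, -0.4]
grip_width: 0.0173
```

Request:
{"fn": "servo_tool", "kwargs": {"targets": [[0, 0, 0, 0, 0], [0, 0, 0, 0, 0], [0, 0, 0, 0, 0], [0, 0, 0, 0, 0]]}}

```text
time_s: 11.2
tool_pos: [0.516, -0.1365, 0.1002]
tool_rot: [180.0, 0.0, 78.7]
force: [0.4, -0.1, -1.9]
grip_width: 0.017
```

```bash
python3 -c "
from h import *
delta((.516,-.136,.09))
r=look('scene','s7');w=look('wrist','w7')
print([(np.round(d['at'],1),round(d['confidence'],2)) for d in pinpoint('scene','dot_punch_tip')])
o=monitor.get_obs();print(proj(r,o['tool_pos']+[0,0,-.0519]),proj(r,np.array([.516,-.136,.032])))
a=cv2.imread('pics/s7.png');cv2.imwrite('pics/c7.png',cv2.resize(a[210:310,210:310],None,fx=6,fy=6,interpolation=cv2.INTER_CUBIC))"
```

```text
t 11.2 pos [ 0.516  -0.1365  0.1002] rot [1.7998e+02 2.0000e-02 7.8690e+01] F [ 0.35 -0.13 -1.94] w 0.017 q [ 46.  13. -38. 107.   9.  63.  -7.]
delta [ 0.0005 -0.0001  0.0102] turn 0.0032
[(array([256.4, 260.4]), 0.87), (array([256.9, 258.7]), 0.47)]
[255.1071272  261.14451566] [255.08463682 265.78628982]
```

View pics/c7.png

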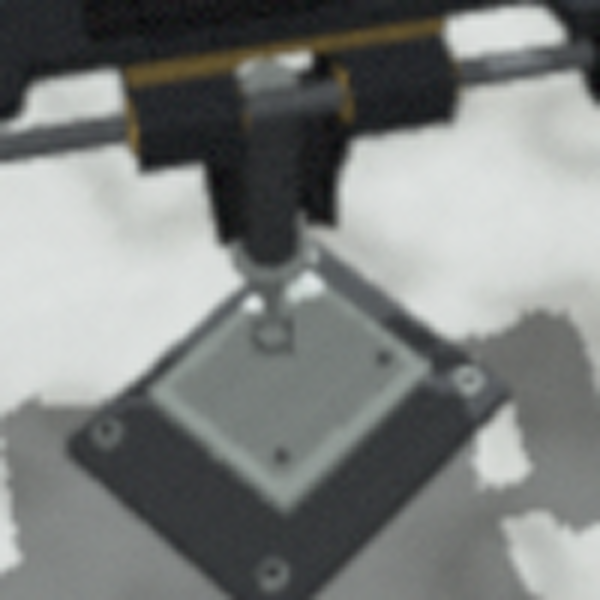

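View pics/w7.png

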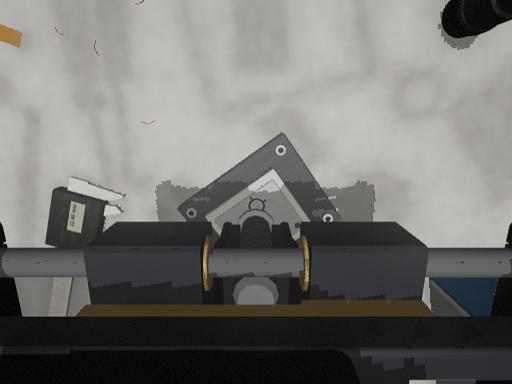

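Request:
{"fn": "servo_tool", "kwargs": {"targets": [[0, 0.0003, 0, 0.003, 0], [0, 0.0003, 0, 0.006, 0], [0, 0.0003, 0, 0.009, 0], [0, 0.0003, 0, 0.011, 0], [0, 0.0003, 0, 0.011, 0]]}}

```text
time_s: 11.98
tool_pos: [0.5158, -0.1362, 0.0887]
tool_rot: [-180.0, -0.0, 78.7]
force: [0.4, -0.0, -1.3]
grip_width: 0.0173
```

Request:
{"fn": "servo_tool", "kwargs": {"targets": [[0, 0, 0, 0.001, 0], [0, 0, 0, 0.001, 0], [0, 0, 0, 0.002, 0], [0, 0, 0, 0.002, 0]]}}

```text
time_s: 12.48
tool_pos: [0.5159, -0.1362, 0.0869]
tool_rot: [-180.0, 0.0, 78.7]
force: [0.2, -0.4, -1.2]
grip_width: 0.0171
```

Request:
{"fn": "servo_tool", "kwargs": {"targets": [[0, 0, 0, 0.001, 0], [0, 0, 0, 0.001, 0]]}}

```text
time_s: 12.72
tool_pos: [0.5158, -0.1362, 0.0858]
tool_rot: [-180.0, 0.0, 78.7]
force: [-0.0, -0.4, -1.8]
grip_width: 0.017
```

Request:
{"fn": "servo_tool", "kwargs": {"targets": [[0, 0, 0, 0.001, 0], [0, 0, 0, 0.001, 0]]}}

```text
time_s: 12.98
tool_pos: [0.516, -0.1362, 0.085]
tool_rot: [180.0, 0.0, 78.7]
force: [-0.1, 0.2, -1.3]
grip_width: 0.017
```

Request:
{"fn": "servo_tool", "kwargs": {"targets": [[0, 0, 0, 0.0005, 0], [0, 0, 0, 0.0005, 0]]}}

```text
time_s: 13.22
tool_pos: [0.5161, -0.1362, 0.0847]
tool_rot: [180.0, 0.0, 78.7]
force: [0.5, 0.2, 0.7]
grip_width: 0.0171
```

Request:
{"fn": "servo_tool", "kwargs": {"targets": [[0, 0, 0, 0.0005, 0], [0, 0, 0, 0.0005, 0]]}}

```text
time_s: 13.48
tool_pos: [0.5162, -0.1362, 0.0843]
tool_rot: [180.0, 0.0, 78.7]
force: [0.6, -0.1, 1.1]
grip_width: 0.0171
```

Request:
{"fn": "servo_tool", "kwargs": {"targets": [[0, 0, 0, 0.0005, 0], [0, 0, 0, 0.0005, 0]]}}

```text
time_s: 13.72
tool_pos: [0.5163, -0.1363, 0.0839]
tool_rot: [180.0, 0.0, 78.7]
force: [-0.5, 1.0, 4.5]
grip_width: 0.0171
```

Request:
{"fn": "servo_tool", "kwargs": {"targets": [[0, 0, -0.0002, 0.0005, 0], [0, 0, -0.0002, 0.0005, 0]]}}

```text
time_s: 13.98
tool_pos: [0.5163, -0.1362, 0.0835]
tool_rot: [179.9, 0.0, 78.7]
force: [-0.8, -0.2, 5.2]
grip_width: 0.0174
```

Request:
{"fn": "servo_tool", "kwargs": {"targets": [[0, 0, -0.0001, 0.0004, 0], [0, 0, -0.0001, 0.0004, 0]]}}

```text
time_s: 14.22
tool_pos: [0.5164, -0.1362, 0.0833]
tool_rot: [179.9, 0.0, 78.7]
force: [-0.8, 0.1, 6.1]
grip_width: 0.0173
```

Request:
{"fn": "servo_tool", "kwargs": {"targets": [[0, 0, 0, 0.0004, 0], [0, 0, 0, 0.0004, 0]]}}

```text
time_s: 14.48
tool_pos: [0.5165, -0.1363, 0.0831]
tool_rot: [179.9, 0.0, 78.7]
force: [-0.6, 0.6, 7.4]
grip_width: 0.0171
```

Request:
{"fn": "servo_tool", "kwargs": {"targets": [[0, 0, -0.0001, 0.0003, 0], [0, 0, -0.0001, 0.0003, 0]]}}

```text
time_s: 14.72
tool_pos: [0.5165, -0.1362, 0.083]
tool_rot: [179.9, 0.0, 78.7]
force: [-1.1, 0.7, 7.4]
grip_width: 0.0173
```

Request:
{"fn": "servo_tool", "kwargs": {"targets": [[0, 0, -0.0002, 0.0006, 0], [0, 0, -0.0002, 0.0006, 0]]}}

```text
time_s: 14.98
tool_pos: [0.5166, -0.1363, 0.0827]
tool_rot: [179.8, 0.0, 78.7]
force: [-1.6, 0.8, 10.2]
grip_width: 0.017
```

Request:
{"fn": "servo_tool", "kwargs": {"targets": [[0, 0, 0, 0, 0], [0, 0, 0, 0, 0], [0, 0, 0, 0, 0]]}}

```text
time_s: 15.35
tool_pos: [0.5166, -0.1362, 0.0827]
tool_rot: [179.9, 0.0, 78.7]
force: [-1.1, 0.6, 9.4]
grip_width: 0.0168
```

Request:
{"fn": "servo_tool", "kwargs": {"targets": [[0, 0, 0, 0, 0], [0, 0, 0, 0, 0], [0, 0, 0, 0, 0], [0, 0, 0, 0, 0], [0, 0, 0, 0, 0]]}}

```text
time_s: 15.98
tool_pos: [0.5166, -0.1362, 0.0827]
tool_rot: [179.9, 0.0, 78.7]
force: [-0.3, 0.3, 10.6]
grip_width: 0.0174
```

Request:
{"fn": "servo_tool", "kwargs": {"targets": [[0, 0, 0, 0, 0], [0, 0, 0, 0, 0], [0, 0, 0, 0, 0], [0, 0, 0, 0, 0], [0, 0, 0, 0, 0]]}}

```text
time_s: 16.6
tool_pos: [0.5166, -0.1362, 0.0827]
tool_rot: [179.9, 0.0, 78.7]
force: [-1.0, 0.8, 9.8]
grip_width: 0.017
```

```bash
python3 -c "
from h import *
delta((.516,-.136,.09))
r=look('scene','s8');w=look('wrist','w8')
a=cv2.imread('pics/s8.png');cv2.imwrite('pics/c8.png',cv2.resize(a[210:310,210:310],None,fx=6,fy=6,interpolation=cv2.INTER_CUBIC))"
```

```text
t 16.6 pos [ 0.5166 -0.1362  0.0827] rot [1.7985e+02 3.0000e-02 7.8690e+01] F [-1.03  0.81  9.83] w 0.017 q [ 46.  14. -38. 108.  10.  61.  -7.]
delta [ 0.0001 -0.0006 -0.0073] turn 0.0033
```

View pics/c8.png

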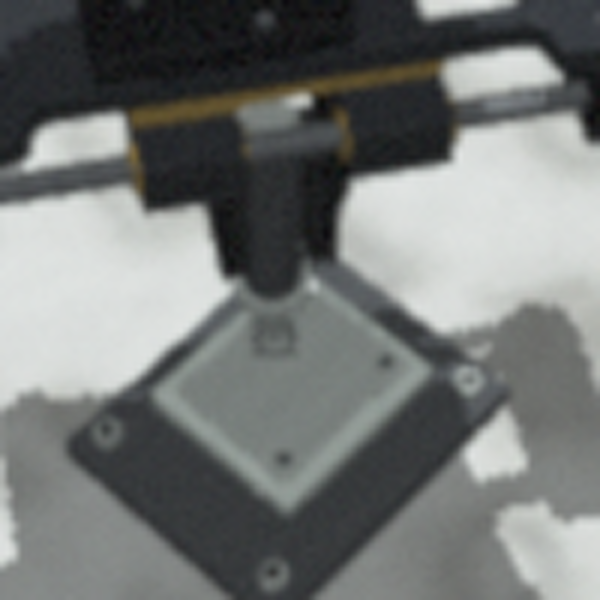

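Request:
{"fn": "servo_tool", "kwargs": {"targets": [[0, 0, 0, 0, 0], [0, 0, 0, -0.003, 0], [0, 0, 0, -0.012, 0], [0, 0, 0, -0.03, 0], [0, 0, 0, -0.05, 0]]}}

```text
time_s: 17.32
tool_pos: [0.515, -0.136, 0.1321]
tool_rot: [-180.0, -0.0, 78.7]
force: [0.4, -0.8, -2.2]
grip_width: 0.0171
```

Request:
{"fn": "servo_tool", "kwargs": {"targets": [[0, 0, 0, -0.015, 0], [0, 0, 0, -0.02, 0], [0, 0, 0, -0.02, 0], [0, 0, 0, -0.02, 0]]}}

```text
time_s: 17.82
tool_pos: [0.5148, -0.136, 0.1505]
tool_rot: [-179.9, -0.0, 78.7]
force: [0.7, 0.8, -1.1]
grip_width: 0.0173
```

```bash
python3 -c "
from h import *
delta((.4844,.0648,.153))
r=look('scene','s9');w=look('wrist','w9')
print([(np.round(d['at'],1),round(d['confidence'],2)) for d in pinpoint('scene','dot_punch_tip')])
o=monitor.get_obs();print(proj(r,o['tool_pos']+[0,0,-.0519]))
a=cv2.imread('pics/s9.png');cv2.imwrite('pics/c9.png',cv2.resize(a[150:300,180:330],None,fx=4,fy=4,interpolation=cv2.INTER_CUBIC))"
```

```text
t 17.82 pos [ 0.5148 -0.136   0.1505] rot [-1.7992e+02 -1.0000e-02  7.8680e+01] F [ 0.73  0.83 -1.12] w 0.0173 q [ 47.  10. -38. 104.   7.  68.  -5.]
delta [ 0.1909 -0.0692 -0.0024] turn 0.0032
[(array([252.8, 246.9]), 0.59)]
[254.41644945 244.58610646]
```

View pics/c9.png

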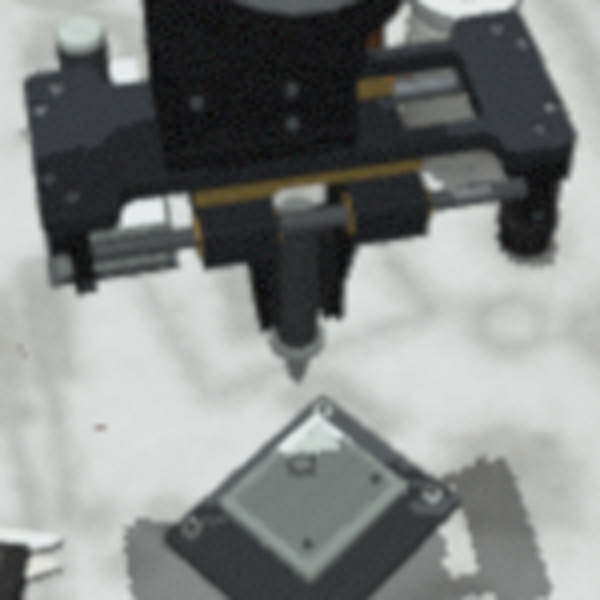

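View pics/w9.png

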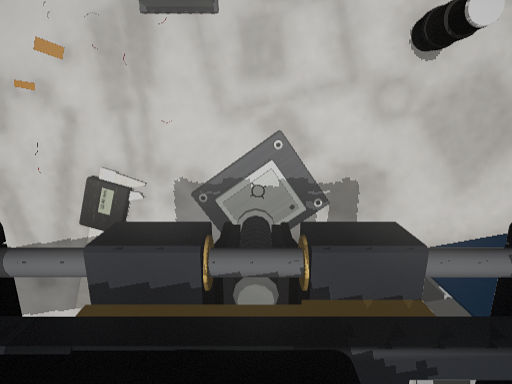

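Request:
{"fn": "servo_tool", "kwargs": {"targets": [[0, 0.03, -0.011, -0.003, 0.003], [0, 0.065, -0.0235, -0.003, 0.003], [0, 0.1, -0.036, -0.003, 0.003], [0, 0.135, -0.049, -0.003, 0.003], [0, 0.165, -0.06, -0.003, 0.003]]}}

```text
time_s: 18.6
tool_pos: [0.4884, 0.0391, 0.154]
tool_rot: [-180.0, 0.0, 78.6]
force: [0.3, -0.7, -1.0]
grip_width: 0.0171
```

Request:
{"fn": "servo_tool", "kwargs": {"targets": [[0, 0.015, -0.005, 0, 0], [0, 0.025, -0.009, 0, 0], [0, 0.025, -0.009, 0, 0], [0, 0.025, -0.009, 0, 0], [0, 0.025, -0.009, 0, 0]]}}

```text
time_s: 19.23
tool_pos: [0.4852, 0.0627, 0.1541]
tool_rot: [-180.0, 0.0, 78.4]
force: [-0.5, -0.0, -1.6]
grip_width: 0.017
```

```bash
python3 -c "
from h import *
delta((.4843,.0648,.1))"
```

```text
t 19.23 pos [0.4852 0.0627 0.1541] rot [-1.7999e+02  1.0000e-02  7.8420e+01] F [-0.46 -0.03 -1.58] w 0.017 q [ 36.   4. -48. 109.   3.  68. -25.]
delta [ 0.0019 -0.0013  0.0541] turn -0.0015
```

Down to just above the mouth (tip at ~45 mm → TCP 0.097), settle, check.

Request:
{"fn": "servo_tool", "kwargs": {"targets": [[0, 0.002, -0.001, 0.012, 0], [0, 0.002, -0.001, 0.032, 0], [0, 0.002, -0.001, 0.048, 0], [0, 0.002, -0.001, 0.057, 0], [0, 0.002, -0.001, 0.057, 0]]}}

```text
time_s: 19.85
tool_pos: [0.4839, 0.066, 0.0965]
tool_rot: [-179.9, -0.0, 78.5]
force: [0.1, -0.1, -2.2]
grip_width: 0.0176
```

Request:
{"fn": "servo_tool", "kwargs": {"targets": [[0, 0, 0, 0, 0], [0, 0, 0, 0, 0], [0, 0, 0, 0, 0]]}}

```text
time_s: 20.23
tool_pos: [0.4848, 0.0659, 0.0976]
tool_rot: [180.0, 0.0, 78.5]
force: [-0.1, 1.3, -1.4]
grip_width: 0.0169
```

```bash
python3 -c "
from h import *
delta((.4843,.0648,.06))
r=look('scene','s10')
a=r['frame'];cv2.imwrite('pics/c10.png',cv2.resize(a[130:250,150:270],None,fx=5,fy=5,interpolation=cv2.INTER_CUBIC))"
```

```text
t 20.23 pos [0.4848 0.0659 0.0976] rot [1.7995e+02 1.0000e-02 7.8510e+01] F [-0.05  1.3  -1.38] w 0.0169 q [ 34.   9. -48. 113.   7.  62. -28.]
delta [-0.0012 -0.0002  0.0376] turn 0.0002
```

View pics/c10.png

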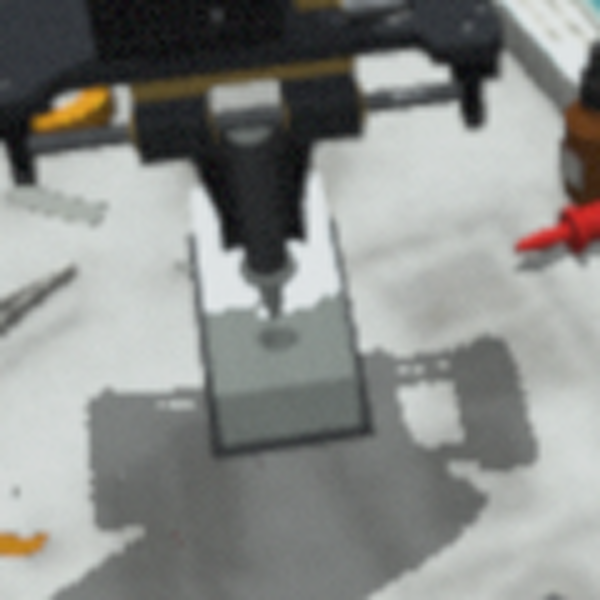

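```bash
python3 -c "
from h import *
r=look('scene')
print(proj(r,np.array([.4844,.0649,.036])),proj(r,np.array([.4848,.0659,.0457])),proj(r,np.array([.4848,.0659,.036])), proj(r,np.array([.4948,.0659,.036])))
print([(np.round(d['at'],1),round(d['confidence'],2)) for l in('dot_punch_tip','hole_right') for d in pinpoint('scene',l)])
"
```

```text
[205.47110985 196.59718902] [205.08222821 193.12399111] [205.50638075 196.23311502] [209.93204109 194.92350355]
[(array([251.2, 178.7]), 0.67), (array([202.1, 193.6]), 0.66), (array([204.2, 198.1]), 0.77)]
```

```bash
python3 -c "
from h import *
r=look('scene');p=np.array([.4848,.0659,.0457]);a=r['frame'][160:210,180:230]
k=14
b=cv2.resize(a,None,fx=k,fy=k,interpolation=cv2.INTER_CUBIC)
for z in (0,.028,.033,.06):
  q=(proj(r,p+[0,0,z])-[180,160]+.5)*k;cv2.circle(b,tuple(int(v) for v in q),4,(0,0,255),1)
q=(proj(r,np.array([.4844,.0649,.036]))-[180,160]+.5)*k;cv2.circle(b,tuple(int(v) for v in q),4,(255,0,0),1)
cv2.imwrite('pics/c11.png',b[:600])
"
```

```text
(no output)
```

View pics/c11.png

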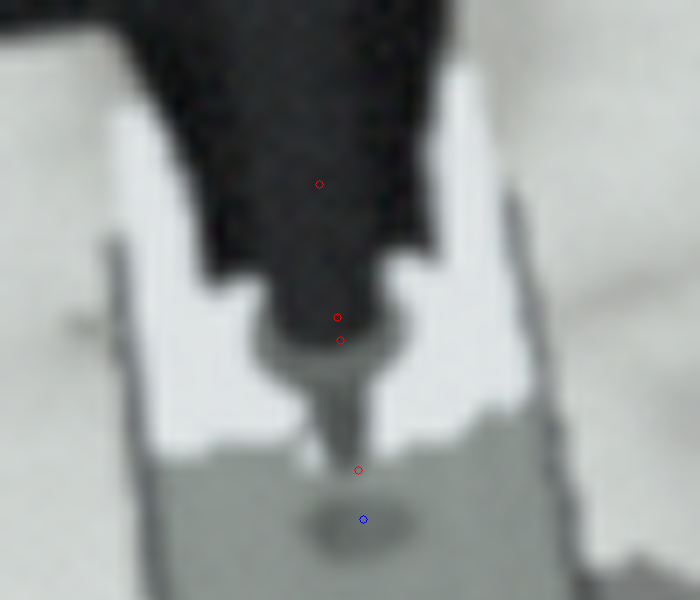

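Request:
{"fn": "servo_tool", "kwargs": {"targets": [[0, -0.0015, 0.0001, 0.0, 0], [0, -0.0015, 0.0001, 0.004, 0], [0, -0.0015, 0.0001, 0.009, 0], [0, -0.0015, 0.0001, 0.013, 0], [0, -0.0015, 0.0001, 0.016, 0]]}}

```text
time_s: 21.1
tool_pos: [0.484, 0.0645, 0.0808]
tool_rot: [-180.0, 0.0, 78.5]
force: [0.3, 0.1, -2.4]
grip_width: 0.0174
```

Request:
{"fn": "servo_tool", "kwargs": {"targets": [[0, 0, 0, 0.0, 0], [0, 0, 0, 0.004, 0], [0, 0, 0, 0.008, 0]]}}

```text
time_s: 21.48
tool_pos: [0.4843, 0.0644, 0.073]
tool_rot: [180.0, 0.0, 78.5]
force: [-0.2, -0.6, -2.1]
grip_width: 0.017
```

Inside the hole without contact; continue.

Request:
{"fn": "servo_tool", "kwargs": {"targets": [[0, 0, 0, 0.004, 0], [0, 0, 0, 0.008, 0], [0, 0, 0, 0.01, 0], [0, 0, 0, 0.011, 0]]}}

```text
time_s: 21.98
tool_pos: [0.4842, 0.0645, 0.0621]
tool_rot: [-180.0, 0.0, 78.5]
force: [-0.4, -0.1, -2.2]
grip_width: 0.0172
```

Request:
{"fn": "servo_tool", "kwargs": {"targets": [[0, 0, 0, 0.001, 0], [0, 0, 0, 0.001, 0]]}}

```text
time_s: 22.22
tool_pos: [0.4843, 0.0644, 0.0612]
tool_rot: [180.0, 0.0, 78.5]
force: [-0.5, 0.8, -1.4]
grip_width: 0.0172
```

Request:
{"fn": "servo_tool", "kwargs": {"targets": [[0, 0, 0, 0.0008, 0], [0, 0, 0, 0.0008, 0]]}}

```text
time_s: 22.48
tool_pos: [0.4843, 0.0644, 0.0604]
tool_rot: [180.0, 0.0, 78.5]
force: [0.8, -0.5, -2.1]
grip_width: 0.0173
```

Request:
{"fn": "servo_tool", "kwargs": {"targets": [[0, 0, 0, 0.0005, 0], [0, 0, 0, 0.0005, 0]]}}

```text
time_s: 22.72
tool_pos: [0.4843, 0.0645, 0.06]
tool_rot: [180.0, 0.0, 78.5]
force: [-0.2, -0.5, -1.8]
grip_width: 0.0173
```

Request:
{"fn": "servo_tool", "kwargs": {"targets": [[0, 0, 0, 0.0005, 0], [0, 0, 0, 0.0005, 0]]}}

```text
time_s: 22.98
tool_pos: [0.4843, 0.0645, 0.0599]
tool_rot: [-180.0, 0.0, 78.5]
force: [-2.6, -1.0, 5.0]
grip_width: 0.017
```

Request:
{"fn": "servo_tool", "kwargs": {"targets": [[0, 0, 0, -0.0004, 0], [22, 0, 0, -0.0004, 0], [30, 0, 0, -0.0004, 0], [45, 0, 0, -0.0004, 0], [60, 0, 0, -0.0004, 0]]}}

```text
time_s: 23.6
tool_pos: [0.4843, 0.0644, 0.0598]
tool_rot: [-180.0, 0.0, 78.5]
force: [1.4, 0.5, -0.2]
grip_width: 0.0388
```

Request:
{"fn": "servo_tool", "kwargs": {"targets": [[60, 0, 0, 0, 0], [60, 0, 0, 0, 0]]}}

```text
time_s: 23.85
tool_pos: [0.4843, 0.0644, 0.0598]
tool_rot: [180.0, 0.0, 78.5]
force: [0.7, -0.2, -0.8]
grip_width: 0.0502
```

```bash
python3 -c "
from h import *
delta((.4843,.0645,.16))
w=look('wrist','w12')"
```

```text
t 23.85 pos [0.4843 0.0644 0.0598] rot [180.     0.    78.51] F [ 0.66 -0.17 -0.84] w 0.0502 q [ 33.  12. -47. 115.  10.  57. -31.]
delta [ 1.000e-04  0.000e+00 -1.002e-01] turn 0.0002
```

View pics/w12.png

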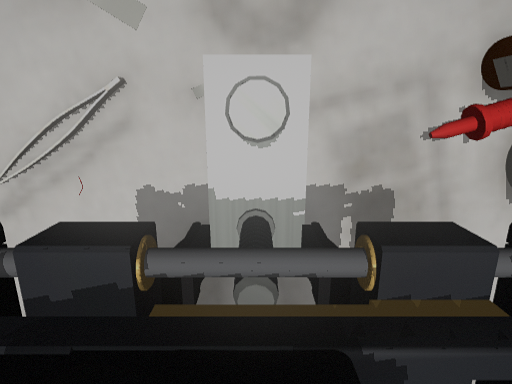

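Clear of the punch; straight up and back off.

Request:
{"fn": "servo_tool", "kwargs": {"targets": [[60, 0, 0, -0.015, 0], [60, 0, 0, -0.045, 0], [60, 0, 0, -0.085, 0], [60, 0, 0, -0.12, 0], [60, 0, 0, -0.14, 0]]}}

```text
time_s: 24.52
tool_pos: [0.4853, 0.0649, 0.203]
tool_rot: [179.8, -0.0, 78.5]
force: [0.7, -0.4, -0.3]
grip_width: 0.0525
```

Request:
{"fn": "servo_tool", "kwargs": {"targets": [[60, -0.04, 0, 0, 0], [60, -0.08, 0, 0, 0], [60, -0.08, 0, 0, 0], [60, -0.08, 0, 0, 0], [60, -0.08, 0, 0, 0]]}}

```text
time_s: 25.15
tool_pos: [0.4686, -0.0125, 0.2002]
tool_rot: [180.0, -0.0, 78.6]
force: [0.9, 0.3, -0.2]
grip_width: 0.052
```

```bash
python3 -c "
from h import *
delta((.4843,.0645,.16))
w=look('wrist','w13');s=look('scene','s13')
for r in (w,s):
  P=cloud(r);z=P[...,2]
  def box(x0,x1,y0,y1,a,b): return P[(z>a)&(z<b)&(P[...,0]>x0)&(P[...,0]<x1)&(P[...,1]>y0)&(P[...,1]<y1)]
  for A in (box(.46,.51,.03,.1,.11,.13),box(.46,.54,.1,.17,.08,.096)):
    if len(A): print(len(A),A.mean(0),np.median(A[:,2]),cv2.minEnclosingCircle(A[:,:2].astype(np.float32)))
a=s['frame'];cv2.imwrite('pics/c13.png',cv2.resize(a[110:310,160:350],None,fx=3,fy=3,interpolation=cv2.INTER_CUBIC))"
```

```text
t 25.15 pos [ 0.4686 -0.0125  0.2002] rot [ 1.7997e+02 -2.0000e-02  7.8650e+01] F [ 0.87  0.25 -0.24] w 0.052 q [ 43.  -2. -43. 108.  -1.  73. -11.]
delta [0.0786 0.0002 0.0402] turn 0.0025
438 [0.48348227 0.06436663 0.1163758 ] 0.1167193582136979 ((0.48350539803504944, 0.06441770493984222), 0.008940047584474087)
871 [0.49749686 0.12967073 0.08658534] 0.0869641314998501 ((0.4982653260231018, 0.13259778916835785), 0.013935510069131851)
66 [0.48361051 0.06155798 0.11659318] 0.11774638684284183 ((0.48397010564804077, 0.06386204063892365), 0.009046117775142193)
116 [0.49751177 0.12886981 0.08747612] 0.08848814905968966 ((0.4982835054397583, 0.13142427802085876), 0.014018534682691097)
```

View pics/c13.png

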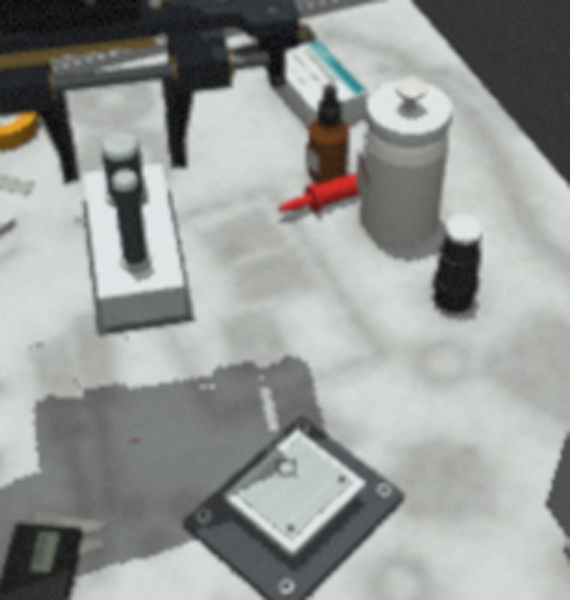

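View pics/w13.png

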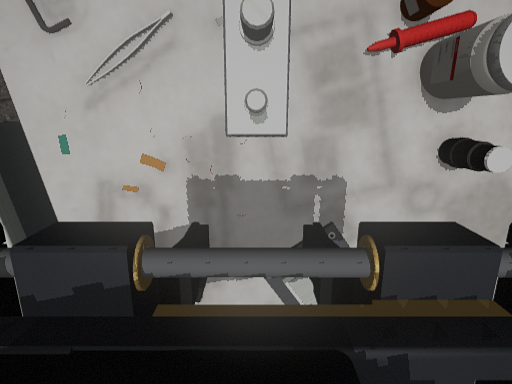

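```bash
python3 -c "
from h import *
t=look('top','t13')
a=cv2.imread('pics/top0.png')[120:300,120:300];b=t['frame'][120:300,120:300];c=cv2.imread('pics/top5.png')[120:300,120:300]
cv2.imwrite('pics/cmp.png',cv2.resize(np.hstack([a,c,b]),None,fx=1.48,fy=1.48))
for l in ['flux_bottle','spare_lens','swab_box','drift','dot_punch']: print(l,[(np.round(d['at'],1),round(d['confidence'],2)) for d in spot_in('top',l)])
"
```

```text
flux_bottle [(array([201.4, 165.2]), 0.58)]
spare_lens [(array([282.5, 147.7]), 0.83)]
swab_box [(array([158.4, 152.5]), 0.68)]
drift [(array([199.6, 251.4]), 0.73)]
dot_punch [(array([231.5, 261.4]), 0.67), (array([218.5, 167.4]), 0.57), (array([369.2, 248.6]), 0.2)]
```

View pics/cmp.png

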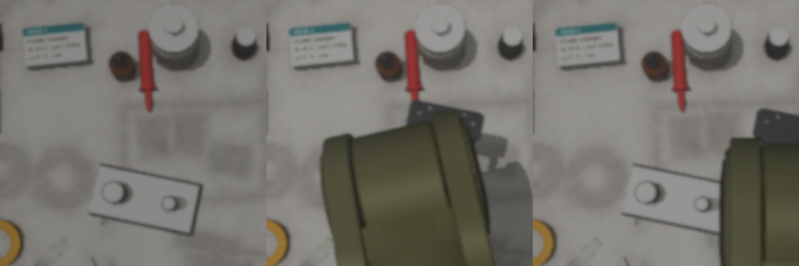

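```bash
python3 -c "
from h import *
o=monitor.get_obs();print(o['time_s'],o['force']);print(ticket.sign_off())"
```

```text
25.55 [-0.14792054  0.64592441 -0.07329229]
the job is handed in; nothing more can be done
None
```

The job is done and handed in at about 25.6 s, well under the 58 s limit. I took the slim punch from the right-hand hole and pressed it on the ring. I then lifted it straight up, stood it back in the same hole and let go.

- **Push:** the net force (wrist reading less the punch's weight) was about 11–12 N, held for roughly 1.8 s. The highest reading I saw was about 12 N net. I only got readings at the end of each move, so brief peaks in between were not seen.
- **Position on the plate:** the scene picture showed the tip inside the ring during the press.
- **Sideways movement:** during the press the tool crept about 0.5–0.8 mm in x, with a side force of about 1 N. The plate may have shifted by up to that much while pressed. I did not measure the plate's shift itself.
- **Lift:** the tool's x was about 1.5 mm lower just after lift-off, when it was already 50 mm up. I have no reading at the moment the tip left the plate.
- **Back in the stand:** contact came at the same tool height as the pick-up (60 mm). The punch's top now reads 116–118 mm, the same as before, so it is fully home and upright.
- **Bystanders:** the drift, bottle, lens and carton look the same in the top view before and after. The drift's measured position agrees to within about 2 mm.
- **Disagreements:**
  - The red look-alike stood on end in the very first picture and was lying down about 0.7 s later, before the arm moved. It has not changed since.
  - Before insertion, the scene camera put the punch tip about 2–3 mm off its computed place. The insertion went in without any side contact.

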